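# Tuck the bit-case strap under its lip

### The job

Secure the core bits in their grey tray: with the fingertips, fold the hinged metal strap over the bits until it lies flat, then, keeping it down, push it fully home so that its free edge is tucked beneath the retaining lip and the lip alone holds it down. Let go and move clear. Do not move the bits or anything else on the table.

Things in the scene. Friction and masses are not known exactly. Their poses are not given: they have to be found in the camera images.
- case: open grey sheet-metal tray holding three core bits, fixed to the table, 150 (x) x 190 (y) mm, walls 48 mm high. Origin: centre of its underside, on the table; z up, x from the strap's hinge side towards the lip side (the strap folds over towards +x and is then pushed along +x).
- strap (a joint): angle of the strap about its hinge: 0 = lying flat over the tray, 1.57 = standing upright, more = leaning outwards. Flat strap: bare aluminium plate 56 mm wide, 3 mm thick, free edge 108 mm from the hinge axis. A light spring (0.10 N m/rad, relaxed at 1.75 rad) lifts it whenever it is not held: about 2 N at the rib keeps it flat, and it springs back up if let go untucked. 0 is a hard stop.
- strap_slide (a joint): how far the hinge pin, with the strap, has slid in the slots of its two ears along the tray's +x, m: 0 = fully back, 0.024 = fully home (hard stop). About 3 N of friction holds it where it is left. Flat and fully back, the strap's edge is 12 mm short of the lip; fully home, 12 mm beneath it.
- strap_hinge (a point): centre of the strap's hinge axis: 66 mm from the tray's centre towards -x when fully back, 52 mm above the table. The axis runs along the tray's y, between two ears 70 mm apart that rise to 62 mm above the table.
- strap_edge (a point): middle of the strap's free edge, half-way through its 3 mm thickness; x of this frame points from hinge to edge, z out of the outer face (up when flat).
- strap_rib (a point): middle of the top of the cross rib on the strap's outer face (upper face when flat): 44 mm long across the strap, 5 mm thick, 6 mm high, centred 78 mm from the hinge axis. The plate between hinge and rib is free for a fingertip, which can press there and push the rib.
- lip (a point): middle of the front edge of the retaining lip, on its underside: steel plate 60 mm wide, 3 mm thick, overhanging towards the hinge at the tray's +x wall. It is 54 mm from the tray's centre towards +x and 56.5 mm above the table, 3 mm above the upper face of the flat strap; its mouth is flared upwards over a further 6 mm towards the hinge. The strap must be flat before it is pushed under: it cannot pass through the lip. Axes as the tray's.
- bit_a_mid (a point): loose core bit lying along the tray's y in the lane next to the hinge, 40 mm diameter, 158 mm long with shank; middle of its barrel. Leave alone.
- bit_b_mid (a point): loose core bit in the middle lane, 38 mm diameter; middle of its barrel. Leave alone.
- bit_c_mid (a point): loose core bit in the lane next to the lip, 37 mm diameter; middle of its barrel. Leave alone.
- bolt_mid (a point): loose hex bolt standing on its head beside the tray, 27 mm wide, 65 mm tall; 30 mm up. Leave alone.
- coupling_mid (a point): loose hose coupling with a small valve handle lying beside the tray, 95 mm long, 47 mm tall; its middle. Leave alone.
- clamp_mid (a point): loose bent aluminium clamp plate beyond the lip side of the tray, 105 x 32 x 21 mm; its middle. Leave alone.
- wrench_grip (a point): loose open-end wrench lying on the table, 190 mm long; on its handle. Leave alone.
- jar_mid (a point): loose closed jar, 64 mm diameter, 85 mm tall; its centre. Leave alone.

How it is judged:
By the outcome, as a careful person would: the job done as asked, in the order asked, and still so for the second after the job is handed in, with the robot touching nothing.
It also fails if it takes over 38 s, if anything falls off the work surface, if the arm or the gripper's body presses on something with over 40 N, if the wrist force passes 120 N, or if a joint passes its speed limit or range.

### The arm

A 6-joint arm with a two-finger parallel gripper is mounted at the origin on the work surface. World frame = base frame: x ahead of the robot, y to its left, z up, the work surface at z = 0. Lengths are in m, angles in rad, forces in N, time in s.
With the tool pointing down it reaches from about 0.275 to 0.875 m from the base axis. Payload 12.5 kg.
Tool frame: the origin (TCP) lies midway between the tips of the shut fingers; the grasp point (between the pads) lies 19 mm behind it; x points along the fingers, y is the direction in which the jaws open and shut, and the axes are right-handed (so a half turn about x gives the same grasp; the last joint's range is limited). The gripper opens to 85 mm and grips with 20 to 120 N. Pads are 22 mm wide; open, the fingers measure 114 mm over their backs; the gripper's body (76 mm by 85 mm) begins 54 mm behind the grasp point. The pads swing forward as they close: fully open they stand 13 mm farther back than shut.
Start: joints at [-1.203, 0.351, 1.652, -0, 1.139, -0.085], TCP at [0.241, -0.495, 0.231] pointing down, gripper open.
Joint ranges: [-2.75, 2.75], [-0.79, 2.1], [0.01, 2.65], [-1.57, 4.71], [0.07, 3.14], [-2.87, 2.87]. Speed limits (rad/s): [2.22, 2.22, 2.79, 3.14, 3.14, 3.14].

### API

Orientations are given as a rotation vector (axis times angle).
In Python, from plant import manip gives the robot as it stands.
- The arm moves only by the tool move_arm, never from a script. Its arguments are lists of equal length, an entry for each row: "gripper": the closure, from -1 (fully open) to 1 (shut), so that 0 is half open; "travel": the shift along the world's x, y, z in cm, a list of three; "rot": the turn, a rotation vector about the world's x, y, z in degrees, a list of three. In form: {"gripper": [gripper, ...], "travel": [[dx, dy, dz], ...], "rot": [[rx, ry, rz], ...]}. A call has exactly 5 rows; each row shifts and turns the commanded pose from where the row before left it; what a row does not reach is not made up. A row lasts 1/8 s, in which the tool goes at most 62.5 mm and 10.7 degrees, less where a joint would pass 70% of its speed; a pose out of reach is approached as far as the arm can. A call with a gripper value outside its range is refused whole. The fingers move at their own pace and stop on an object; the grip force is fixed at half the most. Time passes only in rows, so rows that do not move let the fingers close, or fill a call up. It gives the time, the measured TCP pose, the force and the opening at its end, in the units of the state.
- manip.read_state(): the state, without advancing time (a new reading comes with each control period).
- manip.capture(name): name is "scene" or "side" or "wrist"; returns a dict with "image" (400x640x3 uint8, blue, green, red), "z_map" (400x640 float32, m along the optical axis (not along the pixel's ray), 0 where there is no reading), "vfov" (degrees; the focal length in pixels is half the picture's height over the tangent of half this angle, whatever the lens; pixels are square), "cx", "cy" (the principal point, pixels), "k1" (the pictures are not rectified: a ray, as slopes to the right and down, at radius r is drawn at 1 + k1 r^2 times it, then the intrinsics apply), "pose" (4x4, takes a point from camera to world coordinates). Camera axes: x right, y down, z forward; pixel columns grow to the right and rows downward; lengths in m; the calibration is good to about 2 mm. A picture is of the moment at which its call begins.
- manip.job_done(): hands the job in, once; it reports no verdict.
The state is a dict: "time": time; "joint_positions": joint angles; "joint_vel": joint speeds; "joint_torque": joint torques, N m; "ee_pos": TCP position; "tcp_rot": TCP orientation; "ft_force": force on the tool from outside, world axes, zero at the start; "ft_torque": the same for the moment, N m; "grip_width": finger opening in m.
Only numpy, scipy, OpenCV 4.12 (cv2) and the standard library are available. Lean on these libraries where they do the work, as an engineer would, in place of code of your own. Each camera call takes 0.05 s, during which the arm holds its last target. There are 200 camera calls.

## Working session

There is one attempt and no reset: what is moved stays moved. The work goes in short steps, Python scripts to look and compute and a tool call to move; the robot and the scene stay as the last step left them, time stands still between calls to the robot, and variables do not carry over. Pictures are saved under pics/ and viewed, about 8 in all and at most 12, crops included, and the job is handed in when it is done.

Besides the shell and the picture viewer there is one more tool, called as name(argument=value, ...) on one line, values as JSON. move_arm: Moves the arm, as the interface text tells. Its arguments: {"type":"object","properties":{"gripper":{"type":"array"},"travel":{"type":"array"},"rot":{"type":"array"}},"required":["gripper","travel","rot"]}

```bash
ls; mkdir -p pics; cat > h.py <<'E'
import numpy as np, cv2, pickle
from plant import manip
def grab(name):
    c=manip.capture(name); pickle.dump(c,open(f'{name}.pkl','wb')); return c
def cloud(c):
    """world point for each pixel"""
    h,w=c['z_map'].shape; f=h/2/np.tan(np.radians(c['vfov'])/2)
    K=np.array([[f,0,c['cx']],[0,f,c['cy']],[0,0,1]])
    v,u=np.mgrid[:h,:w]
    d=np.stack([(u-c['cx'])/f,(v-c['cy'])/f],-1).astype(float)
    s=d.copy()
    for _ in range(10): s=d/(1+c['k1']*(s**2).sum(-1,keepdims=True))
    P=np.concatenate([s,np.ones((h,w,1))],-1)*c['z_map'][...,None]
    return P@c['pose'][:3,:3].T+c['pose'][:3,3]
E
python3 - <<'E'
from h import *
a=grab('scene');b=grab('side')
for n,c in(('scene',a),('side',b)):
    cv2.imwrite(f'pics/{n}0.png',c['image']); print(n,c['vfov'],c['k1'],c['pose'].round(3).tolist(),(c['z_map']>0).mean())
s=manip.read_state();print({k:np.round(v,3).tolist() for k,v in s.items()})
E
```

```text
pics
scene 56.70740501171024 -0.053096943753279544 [[0.601, 0.43, -0.673, 1.298], [0.799, -0.348, 0.491, -0.527], [-0.023, -0.833, -0.553, 0.687], [0.0, 0.0, 0.0, 1.0]] 0.99598046875
side 48.98601956647912 -0.04398617600009024 [[-1.0, 0.003, 0.027, 0.514], [-0.02, 0.557, -0.831, 1.004], [-0.018, -0.831, -0.556, 0.766], [0.0, 0.0, 0.0, 1.0]] 0.9959609375
{'time': 0.1, 'joint_positions': [-1.203, 0.351, 1.652, 0.0, 1.139, -0.085], 'joint_vel': [0.003, -0.002, 0.001, 0.001, -0.001, 0.0], 'joint_torque': [0.001, -50.683, -29.188, -0.0, 0.003, 0.0], 'ee_pos': [0.241, -0.494, 0.231], 'tcp_rot': [1.97, 0.455, -1.971], 'ft_force': [0.181, 1.175, -0.803], 'ft_torque': [0.057, -0.01, -0.01], 'grip_width': 0.085}
```

View pics/scene0.png

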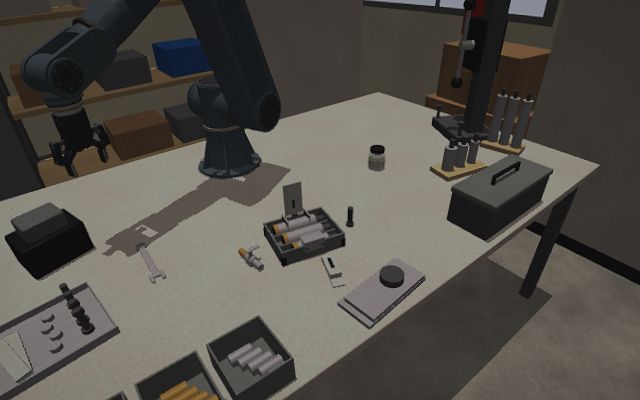

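View pics/side0.png

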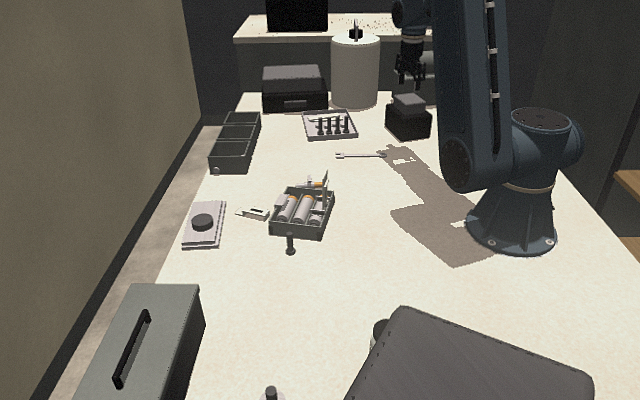

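Scene view: the tray is at about (305,235), with the strap standing at (292,198). The bolt is at (350,215), the coupling at (250,257), the clamp at (333,270). The side view shows the tray at (300,212) and the strap at (326,188). Next I'll build a top-down height map from both depth maps.

```bash
python3 - <<'E'
from h import *
R=[]
for n in('scene','side'):
    c=pickle.load(open(n+'.pkl','rb')); P=cloud(c)
    box=(slice(150,300),slice(225,370)) if n=='scene' else (slice(150,270),slice(230,350))
    p=P[box].reshape(-1,3); im=c['image'][box].reshape(-1,3)
    p,im=p[np.isfinite(p).all(1)],im
    t=p[abs(p[:,2])<.012]; print(n,'table z',np.median(t[:,2]))
    R.append(p)
    q=p[(p[:,2]>.038)&(p[:,2]<.055)]; print('wall pts',len(q),q.min(0),q.max(0))
    s=p[(p[:,2]>.075)&(p[:,2]<.19)]; m=s.mean(0); print('strap pts',len(s),m,s.min(0),s.max(0)); 
    _,S,V=np.linalg.svd(s-m,full_matrices=False); print(S/np.sqrt(len(s)),V)
p=np.vstack(R)
x0,y0,x1,y1=.38,-.2,.82,.2
print(p.min(0),p.max(0))
m=np.median(np.vstack([r[(r[:,2]>.03)&(r[:,2]<.06)] for r in R]),0); print(m)
S=2000; H=np.zeros((600,600),np.float32)
g=((p[:,:2]-m[:2])*S+300).astype(int); ok=((g>1)&(g<598)).all(1)
for (a,b),z in sorted(zip(map(tuple,g[ok]),p[ok,2]),key=lambda t:t[1]): cv2.circle(H,(600-a,b),2,float(z),-1) if 0 else cv2.circle(H,(a,599-b),2,float(z),-1)
img=cv2.applyColorMap((np.clip(H,0,.17)/.17*255).astype(np.uint8),cv2.COLORMAP_JET)
cv2.imwrite('pics/top.png',img)
E
```

```text
scene table z -0.0015861842887749944
wall pts 1220 [ 0.06932678 -0.23403614  0.03802455] [0.68753832 0.40997847 0.05496739]
strap pts 523 [ 0.47348413 -0.04070435  0.11389831] [ 0.0657186  -0.0713778   0.07532479] [0.53906716 0.03991863 0.16006308]
[0.15050855 0.02273017 0.01667307] [[ 0.99562599 -0.05183574  0.07772995]
 [-0.07977722 -0.03866816  0.99606243]
 [-0.04862596 -0.99790672 -0.04263433]]
side table z 0.0007399067037526796
wall pts 1256 [ 0.50632683 -0.41531375  0.03800205] [0.85969034 0.11231998 0.05486581]
strap pts 148 [ 0.53139448 -0.03274258  0.12394988] [ 0.52086635 -0.06708206  0.07517075] [ 0.53784693 -0.00921955  0.16226945]
[0.02575971 0.01640983 0.00188675] [[ 0.033219    0.09137238 -0.99526257]
 [ 0.22689672  0.96912168  0.09654562]
 [ 0.97335213 -0.22902896  0.01146116]]
[-0.04836569 -0.52679758 -0.00785346] [1.29752705 1.00437706 0.76591541]
[ 0.59752277 -0.05044463  0.0410392 ]
```

View pics/top.png

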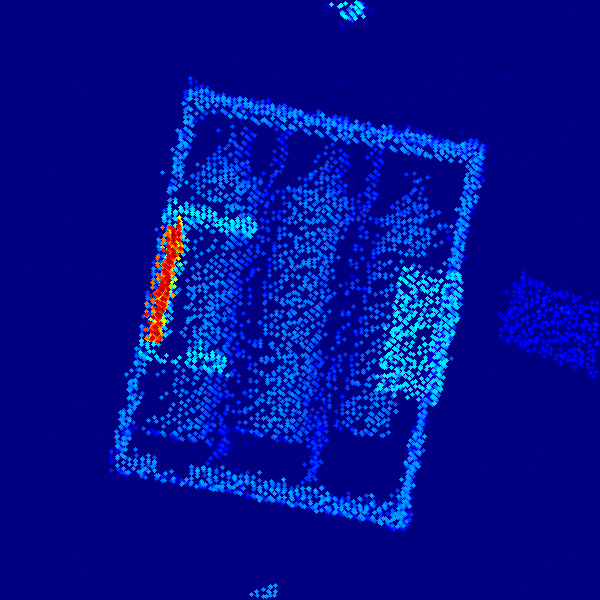

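The top map shows the tray's corners at (190,95), (482,148), (405,525) and (115,470), so the tray is yawed about -10.5°. The strap is at (167,280), the ears at y 215 and 360, and the lip at (420,335). I'll refine this with a rectangle fit.

```bash
python3 - <<'E'
from h import *
A=[]
for n in('scene','side'):
    P=cloud(pickle.load(open(n+'.pkl','rb'))).reshape(-1,3)
    P=P[(abs(P[:,0]-.6)<.16)&(abs(P[:,1]+.055)<.14)]
    A.append(P)
    q=P[(P[:,2]>.040)&(P[:,2]<.058)][:,:2]
    l=q[(abs(q-[.597,-.056])<[.105,.125]).all(1)].astype(np.float32)
    r=cv2.minAreaRect(l); print(n,r)
    for yaw in (r[2] if abs(r[2])<45 else r[2]-90,):
        c,s=np.cos(np.radians(yaw)),np.sin(np.radians(yaw)); R=np.array([[c,s],[-s,c]])
        L=np.c_[(P[:,:2]-r[0])@R.T,P[:,2]]
        st=L[(L[:,2]>.07)&(abs(L[:,0]+.066)<.04)&(abs(L[:,1])<.05)]
        print('strap',len(st),st.mean(0),np.percentile(st,[1,99],axis=0).round(4).tolist())
        k=np.polyfit(st[:,2],st[:,0],1); print('x(z) slope',k, 'angle',np.pi/2-np.arctan(k[0]))
        lip=L[(L[:,2]>.052)&(L[:,2]<.07)&(L[:,0]>.03)&(abs(L[:,1])<.06)]
        print('lip',len(lip),lip.mean(0),np.percentile(lip,[2,98],axis=0).round(4).tolist())
        ears=L[(L[:,2]>.052)&(L[:,2]<.07)&(L[:,0]<-.02)&(L[:,0]>-.08)]
        for sg in(-1,1):
            e=ears[(ears[:,1]*sg>.031)&(abs(ears[:,1])<.05)]; print('ear',len(e),e.mean(0),e.min(0),e.max(0))
        allv=L[(abs(L[:,2])>.08)]; print('max z near',np.percentile(L[:,2],99.9))
E
```

```text
scene ((0.5962530970573425, -0.05634847283363342), (0.19159820675849915, 0.15886755287647247), 78.81855010986328)
strap 486 [-0.0674608  -0.00057238  0.11558963] [[-0.0719, -0.0278, 0.0707], [-0.0633, 0.0279, 0.1577]]
x(z) slope [-0.01267689 -0.06599548] angle 1.583472538078071
lip 203 [ 0.0620227  -0.00168001  0.05733367] [[0.0465, -0.0305, 0.0531], [0.078, 0.0279, 0.0619]]
ear 25 [-0.04877834 -0.03596834  0.05744092] [-0.07324163 -0.03806211  0.05200053] [-0.02835916 -0.03365769  0.06100819]
ear 24 [-0.05187804  0.03395708  0.05760618] [-0.07510614  0.03121711  0.05240457] [-0.02929422  0.03707285  0.06103408]
max z near 0.15712464833253179
side ((0.5974100828170776, -0.054949186742305756), (0.1958283931016922, 0.1526200920343399), 78.34845733642578)
strap 155 [-0.06906341  0.00846736  0.12164312] [[-0.0751, -0.0237, 0.0716], [-0.0664, 0.0308, 0.1612]]
x(z) slope [-0.01601637 -0.06711513] angle 1.5868113280931844
lip 128 [0.06247964 0.0024116  0.06029288] [[0.0469, -0.028, 0.0569], [0.076, 0.0324, 0.0647]]
ear 31 [-0.04892883 -0.03319693  0.05824487] [-0.07416395 -0.03616998  0.05208893] [-0.03095735 -0.03148418  0.06431703]
ear 58 [-0.05216584  0.03604686  0.0581352 ] [-0.07383101  0.03256293  0.05207322] [-0.0301073   0.04003095  0.06476757]
max z near 0.16064769860759812
```

```bash
cat >> h.py <<'E'
from scipy.spatial.transform import Rotation as Ro
C=np.array([.5968,-.0557]); YAW=np.radians(-11.4)
ex=np.array([np.cos(YAW),np.sin(YAW)]); ey=np.array([-ex[1],ex[0]])
def W(x,y=0): return C+x*ex+y*ey
def L(p): d=np.asarray(p[:2])-C; return np.array([d@ex,d@ey,p[2]])
def st():
    s=manip.read_state(); R=Ro.from_rotvec(s['tcp_rot']).as_matrix(); f=s['ft_force']
    print('t',round(s['time'],2),'local mm',(L(s['ee_pos'])*1e3).round(1),'w',(s['width'] if 'width' in s else s['grip_width']),'f local',np.round([f[:2]@ex,f[:2]@ey,f[2]],1),'tool x',R[:,0].round(3),'y yaw',np.degrees(np.arctan2(R[1,1],R[0,1])).round(1))
    return s
E
python3 - <<'E'
from h import *
s=st(); print('ex',ex,'hinge',W(-.066)); t=np.r_[W(-.105),.125]; print(t,(t-s['ee_pos'])*100, 'j',s['joint_positions'])
E
```

```text
t 0.1 local mm [-262.5 -500.3  230.8] w 0.08541654657189886 f local [-0.1  1.2 -0.8] tool x [-0.     0.001 -1.   ] y yaw -64.1
ex [ 0.98027117 -0.19765734] hinge [ 0.5321021  -0.04265462]
[ 0.49387153 -0.03494598  0.125     ] [ 25.33295482  45.9333896  -10.58200329] j [-1.20257976e+00  3.51177974e-01  1.65234596e+00  6.44157406e-06
  1.13912334e+00 -8.46248780e-02]
```

move_arm(gripper=[1, 1, 1, 1, 1], travel=[[1.5, 2.5, 0], [2.5, 4.5, 0], [2.5, 4.5, 0], [2.5, 4.5, 0], [2.5, 4.5, 0]], rot=[[0, 0, -2], [0, 0, -3.5], [0, 0, -3.5], [0, 0, -3.5], [0, 0, -3.5]])

```text
time: 0.72
ee_pos: [0.3561, -0.288, 0.2312]
tcp_rot: [2.132, 0.183, -2.132]
ft_force: [0.2, -0.6, 0.1]
grip_width: 0.0001
```

move_arm(gripper=[1, 1, 1, 1, 1], travel=[[2.5, 4.5, 0], [2.5, 4.5, 0], [2.5, 4.5, 0], [2.5, 4.5, 0], [2, 3.5, 0]], rot=[[0, 0, -3.5], [0, 0, -3.5], [0, 0, -3.5], [0, 0, -3.5], [0, 0, -3.5]])

```text
time: 1.35
ee_pos: [0.4762, -0.0727, 0.2311]
tcp_rot: [-2.152, 0.143, 2.153]
ft_force: [0.1, -0.3, 0.7]
grip_width: -0.0
```

move_arm(gripper=[1, 1, 1, 1, 1], travel=[[1.5, 3, -2], [0.8, 1.4, -3], [0, 0, -3], [0, 0, -2], [0, 0, -1]], rot=[[0, 0, -3.8], [0, 0, 0], [0, 0, 0], [0, 0, 0], [0, 0, 0]])

```text
time: 1.98
ee_pos: [0.4981, -0.0304, 0.1202]
tcp_rot: [-2.115, 0.21, 2.119]
ft_force: [0.3, -0.3, 0.6]
grip_width: -0.0002
```

```bash
python3 - <<'E'
from h import *
st()
a=grab('scene');b=grab('side')
i=np.hstack([cv2.resize(a['image'][110:270,200:370],None,fx=2.3,fy=2.3,interpolation=2),cv2.resize(b['image'][90:250,250:420],None,fx=2.3,fy=2.3,interpolation=2)]); cv2.imwrite('pics/p1.png',i); print(i.shape)
E
```

```text
t 1.98 local mm [-101.7    5.3  120.2] w -0.0002359413934656117 f local [ 0.3 -0.2  0.6] tool x [-0.002  0.    -1.   ] y yaw -101.4
(368, 782, 3)
```

View pics/p1.png

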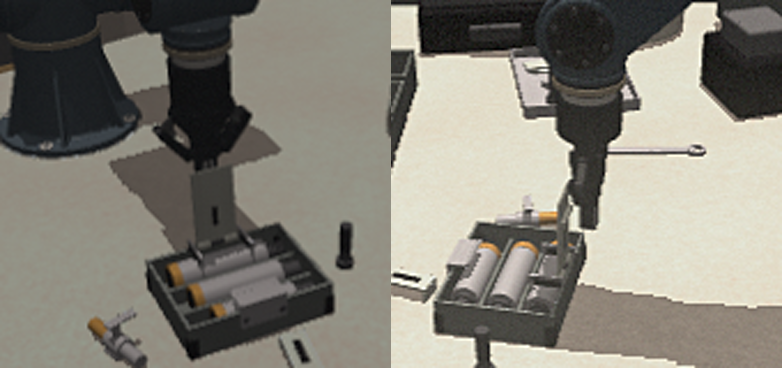

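The closed fingertips are just behind the strap on its hinge side: left crop (212,160), right crop (590,225). I'll start folding.

move_arm(gripper=[1, 1, 1, 1, 1], travel=[[0.45, -0.19, -0.08], [0.45, -0.19, -0.08], [0.45, -0.19, -0.08], [0.45, -0.19, -0.08], [0.45, -0.19, -0.08]], rot=[[0, 0, 0], [0, 0, 0], [0, 0, 0], [0, 0, 0], [0, 0, 0]])

```text
time: 2.7
ee_pos: [0.5214, -0.0402, 0.1173]
tcp_rot: [-2.117, 0.21, 2.117]
ft_force: [-0.4, 0.7, 1.0]
grip_width: 0.0001
```

move_arm(gripper=[1, 1, 1, 1, 1], travel=[[0.65, -0.13, -0.1], [0.65, -0.13, -0.1], [0.65, -0.13, -0.15], [0.6, -0.12, -0.2], [0.6, -0.12, -0.25]], rot=[[0, 0, 0], [0, 0, 0], [0, 0, 0], [0, 0, 0], [0, 0, 0]])

```text
time: 3.32
ee_pos: [0.5528, -0.0464, 0.1089]
tcp_rot: [-2.116, 0.211, 2.118]
ft_force: [-2.4, 0.5, -0.7]
grip_width: -0.0002
```

```bash
python3 - <<'E'
from h import *
st()
a=grab('scene');b=grab('side')
i=np.hstack([cv2.resize(a['image'][110:270,200:370],None,fx=2.3,fy=2.3,interpolation=2),cv2.resize(b['image'][90:250,250:420],None,fx=2.3,fy=2.3,interpolation=2)]); cv2.imwrite('pics/p2.png',i)
E
```

```text
t 3.33 local mm [-45.    0.4 108.9] w -0.00022097123475433986 f local [-2.4  0.1 -0.7] tool x [-0.001  0.    -1.   ] y yaw -101.4
```

View pics/p2.png

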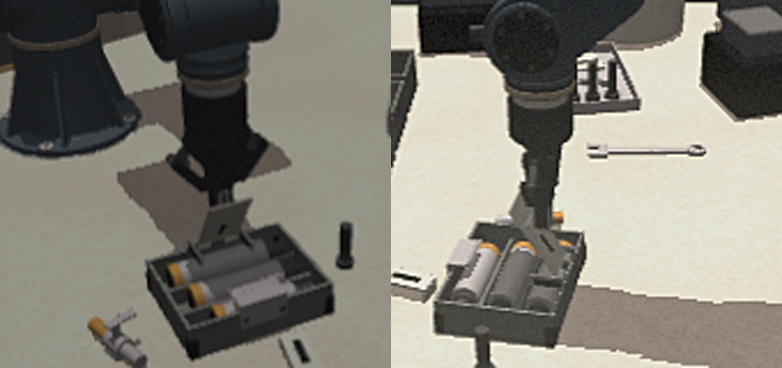

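The strap has folded to about 50°, with the finger behind the rib. I'll continue along the arc.

move_arm(gripper=[1, 1, 1, 1, 1], travel=[[0.6, -0.12, -0.5], [0.55, -0.11, -0.55], [0.4, -0.08, -0.45], [0.35, -0.07, -0.45], [0.3, -0.06, -0.45]], rot=[[0, 0, 0], [0, 0, 0], [0, 0, 0], [0, 0, 0], [0, 0, 0]])

```text
time: 4.05
ee_pos: [0.575, -0.0508, 0.0851]
tcp_rot: [-2.118, 0.211, 2.117]
ft_force: [-0.3, -0.4, 1.5]
grip_width: 0.0001
```

move_arm(gripper=[1, 1, 1, 1, 1], travel=[[0.25, -0.05, -0.5], [0.2, -0.04, -0.5], [0.15, -0.03, -0.5], [0.1, -0.02, -0.4], [0.1, -0.02, -0.4]], rot=[[0, 0, 0], [0, 0, 0], [0, 0, 0], [0, 0, 0], [0, 0, 0]])

```text
time: 4.68
ee_pos: [0.5826, -0.0524, 0.062]
tcp_rot: [-2.117, 0.21, 2.117]
ft_force: [0.9, -0.3, 2.2]
grip_width: 0.0003
```

```bash
python3 - <<'E'
from h import *
st()
a=grab('scene');b=grab('side')
i=np.hstack([cv2.resize(a['image'][180:270,245:355],None,fx=3.6,fy=3.6,interpolation=2),cv2.resize(b['image'][160:250,250:360],None,fx=3.6,fy=3.6,interpolation=2)]); cv2.imwrite('pics/p3.png',i)
E
```

```text
t 4.67 local mm [-14.6   0.5  62. ] w 0.00028052848534536285 f local [ 1.  -0.1  2.2] tool x [-0.  0. -1.] y yaw -101.4
```

View pics/p3.png

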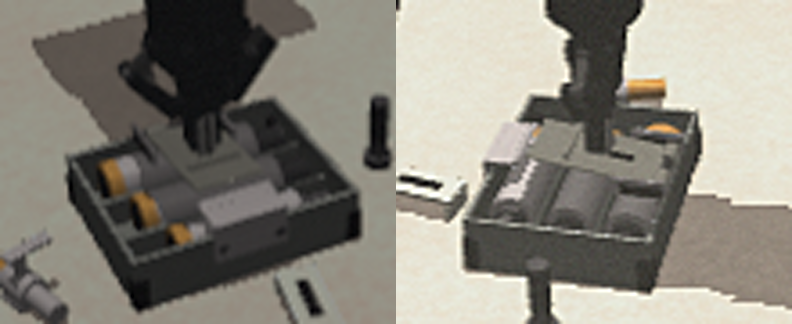

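The strap is nearly flat, and its edge is still short of the lip (left crop (205,192)). I'll press down gently.

move_arm(gripper=[1, 1, 1, 1, 1], travel=[[0, 0, -0.3], [0, 0, -0.3], [0, 0, -0.15], [0, 0, -0.1], [0, 0, 0]], rot=[[0, 0, 0], [0, 0, 0], [0, 0, 0], [0, 0, 0], [0, 0, 0]])

```text
time: 5.4
ee_pos: [0.5826, -0.0523, 0.0537]
tcp_rot: [-2.117, 0.211, 2.117]
ft_force: [2.2, -0.8, 0.8]
grip_width: 0.0006
```

move_arm(gripper=[1, 1, 1, 1, 1], travel=[[0, 0, -0.05], [0, 0, -0.05], [0, 0, 0], [0, 0, 0], [0, 0, 0]], rot=[[0, 0, 0], [0, 0, 0], [0, 0, 0], [0, 0, 0], [0, 0, 0]])

```text
time: 6.02
ee_pos: [0.5826, -0.0523, 0.053]
tcp_rot: [-2.117, 0.21, 2.117]
ft_force: [0.4, 0.0, 5.4]
grip_width: 0.0001
```

```bash
python3 - <<'E'
from h import *
for _ in range(3): st();b=grab('side')
for n in('scene','side'):
    c=grab(n);P=cloud(c).reshape(-1,3);Q=np.c_[(P[:,:2]-C)@np.c_[ex,ey],P[:,2]]
    for lo,hi in((-.05,-.03),(.015,.03),(.03,.038),(.038,.046),(.052,.07)):
        k=Q[(Q[:,0]>lo)&(Q[:,0]<hi)&(abs(Q[:,1])<.026)&(Q[:,2]>.045)&(Q[:,2]<.075)]; print(n,lo,hi,len(k),np.median(k[:,2]).round(4) if len(k) else '')
E
```

```text
t 6.03 local mm [-14.5   0.5  53. ] w 9.660113348217577e-05 f local [0.4 0.1 5.4] tool x [ 0.  0. -1.] y yaw -101.4
t 6.08 local mm [-14.5   0.5  53. ] w -0.00016802125325427608 f local [-0.2 -0.1  5.1] tool x [ 0.  0. -1.] y yaw -101.4
t 6.12 local mm [-14.6   0.5  53. ] w -6.929017079904626e-05 f local [-0.5  0.9  5.7] tool x [ 0.  0. -1.] y yaw -101.4
scene -0.05 -0.03 23 0.051
scene 0.015 0.03 65 0.0508
scene 0.03 0.038 16 0.0507
scene 0.038 0.046 2 0.0601
scene 0.052 0.07 74 0.0572
side -0.05 -0.03 62 0.054
side 0.015 0.03 45 0.0538
side 0.03 0.038 28 0.0537
side 0.038 0.046 14 0.054
side 0.052 0.07 56 0.0603
```

The strap is flat: plate height is uniform from hinge to edge in both views, with 5.4 N upward. I'll add a little down-force and push along +x.

move_arm(gripper=[1, 1, 1, 1, 1], travel=[[0, 0, -0.05], [0.29, -0.06, 0], [0.29, -0.06, 0], [0.29, -0.06, 0], [0.29, -0.06, 0]], rot=[[0, 0, 0], [0, 0, 0], [0, 0, 0], [0, 0, 0], [0, 0, 0]])

```text
time: 6.9
ee_pos: [0.5938, -0.0546, 0.0526]
tcp_rot: [-2.116, 0.21, 2.119]
ft_force: [-2.7, 0.1, 8.7]
grip_width: -0.0003
```

move_arm(gripper=[1, 1, 1, 1, 1], travel=[[0.2, -0.04, 0], [0.2, -0.04, 0], [0.2, -0.04, 0], [0, 0, 0], [0, 0, 0]], rot=[[0, 0, 0], [0, 0, 0], [0, 0, 0], [0, 0, 0], [0, 0, 0]])

```text
time: 7.52
ee_pos: [0.6, -0.0559, 0.0527]
tcp_rot: [-2.117, 0.21, 2.118]
ft_force: [-1.2, 1.1, 9.0]
grip_width: 0.0001
```

```bash
python3 - <<'E'
from h import *
st()
a=grab('scene');b=grab('side');st()
i=np.hstack([cv2.resize(a['image'][180:270,245:355],None,fx=3.6,fy=3.6,interpolation=2),cv2.resize(b['image'][160:250,250:360],None,fx=3.6,fy=3.6,interpolation=2)]); cv2.imwrite('pics/p4.png',i)
E
```

```text
t 7.53 local mm [ 3.2  0.4 52.7] w 0.00012899472619913498 f local [-1.4  0.8  9. ] tool x [-0.001  0.    -1.   ] y yaw -101.4
t 7.62 local mm [ 3.2  0.4 52.7] w -0.0003962639266569631 f local [-2.2 -0.1  7.8] tool x [-0.001  0.    -1.   ] y yaw -101.4
```

View pics/p4.png

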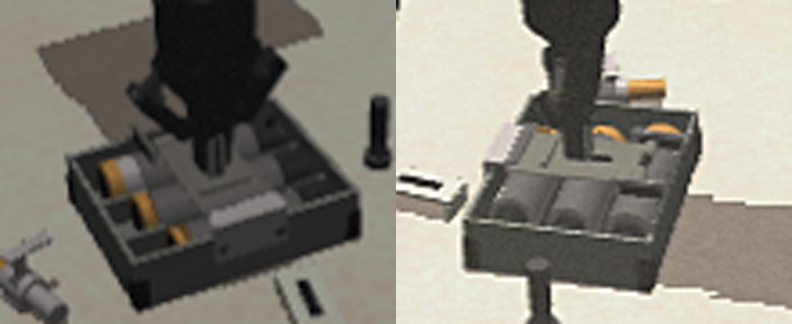

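The strap is sliding and its edge has reached the lip's mouth (left crop (240,200)); it's still flat. I'll keep pushing.

move_arm(gripper=[1, 1, 1, 1, 1], travel=[[0.25, -0.05, 0], [0.25, -0.05, 0], [0.25, -0.05, 0], [0.25, -0.05, 0], [0, 0, 0]], rot=[[0, 0, 0], [0, 0, 0], [0, 0, 0], [0, 0, 0], [0, 0, 0]])

```text
time: 8.25
ee_pos: [0.6093, -0.0577, 0.0524]
tcp_rot: [-2.114, 0.21, 2.12]
ft_force: [-5.5, 0.6, 9.8]
grip_width: 0.0001
```

move_arm(gripper=[1, 1, 1, 1, 1], travel=[[0.2, -0.04, 0], [0.2, -0.04, 0], [0.1, -0.02, 0], [0, 0, 0], [0, 0, 0]], rot=[[0, 0, 0], [0, 0, 0], [0, 0, 0], [0, 0, 0], [0, 0, 0]])

```text
time: 8.88
ee_pos: [0.6142, -0.0587, 0.0523]
tcp_rot: [-2.114, 0.21, 2.12]
ft_force: [-4.4, 0.9, 8.6]
grip_width: -0.0002
```

move_arm(gripper=[1, 1, 1, 1, 1], travel=[[0.15, -0.03, 0], [0.15, -0.03, 0], [0.1, -0.02, 0], [0, 0, 0], [0, 0, 0]], rot=[[0, 0, 0], [0, 0, 0], [0, 0, 0], [0, 0, 0], [0, 0, 0]])

```text
time: 9.5
ee_pos: [0.6167, -0.0592, 0.0519]
tcp_rot: [-2.11, 0.21, 2.124]
ft_force: [-12.3, 1.3, 12.0]
grip_width: 0.0002
```

```bash
python3 - <<'E'
from h import *
st()
for n in('scene','side'):
    c=grab(n);P=cloud(c).reshape(-1,3);Q=np.c_[(P[:,:2]-C)@np.c_[ex,ey],P[:,2]]
    k=Q[(abs(Q[:,1])<.022)&(Q[:,0]>.028)&(Q[:,0]<.05)&(Q[:,2]>.045)&(Q[:,2]<.075)]; k=k[k[:,0].argsort()]
    for lo in np.arange(.024,.05,.002):
        j=k[(k[:,0]>=lo)&(k[:,0]<lo+.002)]; print(n,round(lo,3),len(j),(np.median(j[:,2])*1e3).round(1) if len(j) else '')
E
```

```text
t 9.5 local mm [20.2  0.5 51.9] w 0.00015066744454313348 f local [-12.3  -1.2  12. ] tool x [-0.006  0.001 -1.   ] y yaw -101.3
scene 0.024 0 
scene 0.026 0 
scene 0.028 9 69.1
scene 0.03 16 60.1
scene 0.032 15 64.1
scene 0.034 11 55.0
scene 0.036 8 56.1
scene 0.038 2 55.8
scene 0.04 1 57.1
scene 0.042 0 
scene 0.044 1 58.9
scene 0.046 8 60.2
scene 0.048 16 59.8
side 0.024 0 
side 0.026 0 
side 0.028 6 63.9
side 0.03 3 53.6
side 0.032 6 59.4
side 0.034 4 57.5
side 0.036 4 60.2
side 0.038 0 
side 0.04 2 53.9
side 0.042 6 54.4
side 0.044 7 54.0
side 0.046 8 61.9
side 0.048 13 53.8
```

move_arm(gripper=[1, 1, 1, 1, 1], travel=[[0.1, -0.02, 0], [0.1, -0.02, 0], [0, 0, 0], [0, 0, 0], [0, 0, 0]], rot=[[0, 0, 0], [0, 0, 0], [0, 0, 0], [0, 0, 0], [0, 0, 0]])

```text
time: 10.22
ee_pos: [0.6169, -0.0592, 0.0513]
tcp_rot: [-2.105, 0.209, 2.129]
ft_force: [-19.3, 4.0, 13.4]
grip_width: -0.0
```

```bash
python3 - <<'E'
from h import *
st()
a=grab('scene');b=grab('side');st()
i=np.hstack([cv2.resize(a['image'][180:270,245:355],None,fx=3.6,fy=3.6,interpolation=2),cv2.resize(b['image'][160:250,250:360],None,fx=3.6,fy=3.6,interpolation=2)]); cv2.imwrite('pics/p5.png',i)
E
```

```text
t 10.22 local mm [20.4  0.5 51.3] w -1.7188981175010687e-05 f local [-19.7   0.1  13.4] tool x [-0.011  0.002 -1.   ] y yaw -101.3
t 10.32 local mm [20.4  0.6 51.3] w -1.823508360775058e-05 f local [-19.   -0.8  13. ] tool x [-0.011  0.002 -1.   ] y yaw -101.3
```

View pics/p5.png

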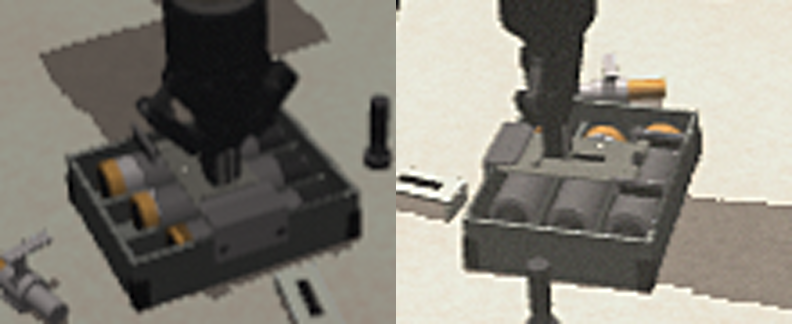

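The strap's edge is under the lip (left crop (240,215)). Motion stopped while the push rose to 19 N, which points to the hard stop. I'll relax the push while still slightly forward, then lift straight up.

move_arm(gripper=[1, 1, 1, 1, 1], travel=[[-0.2, 0.04, 0.1], [-0.1, 0.02, 0.1], [0, 0, 0.2], [0, 0, 0.4], [0, 0, 1]], rot=[[0, 0, 0], [0, 0, 0], [0, 0, 0], [0, 0, 0], [0, 0, 0]])

```text
time: 10.95
ee_pos: [0.6181, -0.0595, 0.0702]
tcp_rot: [-2.117, 0.21, 2.118]
ft_force: [-0.3, 0.3, 0.1]
grip_width: 0.0
```

move_arm(gripper=[1, 1, 1, 1, 1], travel=[[0, 0, 3], [0, 0, 5], [-3, 0, 5], [-4, 0, 4], [-4, 0, 0]], rot=[[0, 0, 0], [0, 0, 0], [0, 0, 0], [0, 0, 0], [0, 0, 0]])

```text
time: 11.58
ee_pos: [0.5088, -0.0599, 0.2441]
tcp_rot: [-2.125, 0.211, 2.11]
ft_force: [0.3, 0.1, -0.5]
grip_width: -0.0004
```

```bash
python3 - <<'E'
from h import *
st()
ims=[]
for n in('scene','side'):
    c=grab(n);P=cloud(c).reshape(-1,3);Q=np.c_[(P[:,:2]-C)@np.c_[ex,ey],P[:,2]]
    k=Q[(abs(Q[:,1])<.02)&(abs(Q[:,0])<.08)&(Q[:,2]>.045)]
    print(n,'[x,n,z]',[(round(lo*1e3),len(j),round(float(np.median(j))*1e3,1)) for lo in np.arange(-.06,.064,.004) for j in [k[(k[:,0]>=lo)&(k[:,0]<lo+.004),2]] if len(j)],'max',k[:,2].max())
a,b=[pickle.load(open(n+'.pkl','rb')) for n in('scene','side')]
i=np.hstack([cv2.resize(a['image'][180:290,235:365],None,fx=3,fy=3,interpolation=2),cv2.resize(b['image'][160:270,230:360],None,fx=3,fy=3,interpolation=2)]); cv2.imwrite('pics/p6.png',i)
E
```

```text
t 11.57 local mm [-85.5 -21.5 244.1] w -0.00040492890815400256 f local [ 0.3  0.2 -0.5] tool x [ 0.007 -0.002 -1.   ] y yaw -101.4
scene [x,n,z] [(-60, 110, 466.9), (-56, 175, 457.3), (-52, 221, 480.8), (-48, 229, 504.4), (-44, 70, 503.9), (-40, 15, 52.0), (-36, 16, 51.6), (-32, 8, 52.0), (-28, 13, 51.2), (-24, 8, 51.7), (-20, 10, 51.8), (-16, 13, 52.4), (-12, 10, 52.2), (-8, 10, 52.6), (-4, 11, 52.5), (0, 12, 52.7), (4, 14, 52.1), (8, 10, 52.6), (12, 11, 52.4), (16, 13, 52.5), (20, 4, 52.4), (24, 3, 54.5), (28, 4, 58.2), (32, 23, 57.8), (36, 15, 58.3), (44, 12, 60.0), (48, 22, 58.5), (52, 15, 57.2), (56, 12, 57.4), (60, 13, 57.0)] max 0.5521083195813761
side [x,n,z] [(-60, 40, 404.5), (-56, 22, 426.3), (-52, 12, 48.8), (-48, 17, 53.2), (-44, 12, 56.9), (-40, 8, 54.4), (-36, 12, 53.8), (-32, 11, 54.9), (-28, 11, 54.2), (-24, 12, 54.6), (-20, 9, 54.7), (-16, 11, 54.3), (-12, 11, 54.7), (-8, 11, 55.2), (-4, 9, 55.0), (0, 9, 55.6), (4, 10, 54.8), (8, 12, 56.1), (12, 9, 55.3), (16, 12, 55.9), (20, 10, 55.7), (24, 9, 55.4), (28, 14, 56.3), (32, 16, 61.4), (36, 8, 62.4), (40, 6, 57.0), (44, 18, 56.5), (48, 12, 62.0), (52, 10, 61.4), (56, 7, 60.0), (60, 11, 60.0)] max 0.5493410334041118
```

View pics/p6.png

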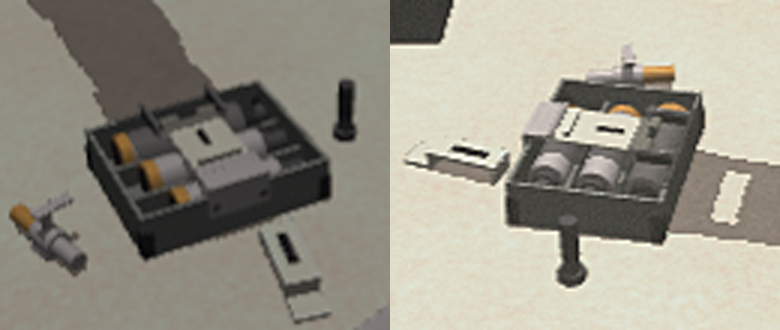

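Both views show the strap held under the lip. I'll check the rib's position and whether any neighbour moved, then hand in.

```bash
python3 - <<'E'
from h import *
for n,zl in(('scene',.0555),('side',.0585)):
    c=pickle.load(open(n+'.pkl','rb'));P=cloud(c).reshape(-1,3);Q=np.c_[(P[:,:2]-C)@np.c_[ex,ey],P[:,2]]
    k=Q[(abs(Q[:,1])<.02)&(Q[:,0]>.024)&(Q[:,0]<.042)&(Q[:,2]>zl)&(Q[:,2]<.07),0]; print(n,'rib x',k.mean()*1e3,np.percentile(k,[5,95])*1e3)
    l=Q[(abs(Q[:,1])<.025)&(Q[:,0]>.042)&(Q[:,0]<.07)&(Q[:,2]>zl)&(Q[:,2]<.07),0];print('lip front',np.percentile(l,3)*1e3)
    d=cv2.imread(f'pics/{n}0.png');g=(cv2.absdiff(d,c['image']).max(2)>45).astype(np.uint8)
    N,_,s,ce=cv2.connectedComponentsWithStats(g); print([(s[i].tolist()) for i in range(1,N) if s[i,4]>25])
E
```

```text
scene rib x 35.150752188101606 [30.71791747 38.54940158]
lip front 46.57736859906278
[[123, 0, 37, 5, 94], [198, 3, 29, 70, 516], [255, 2, 17, 9, 36], [185, 4, 10, 25, 67], [109, 8, 44, 43, 591], [73, 19, 17, 8, 46], [64, 33, 15, 7, 48], [86, 39, 18, 18, 94], [66, 55, 29, 36, 280], [255, 94, 58, 127, 2313], [46, 97, 36, 10, 120], [53, 108, 55, 41, 1144], [49, 143, 12, 10, 63], [95, 142, 15, 21, 144], [53, 149, 32, 28, 290], [103, 178, 157, 78, 3328], [290, 182, 12, 21, 138], [285, 216, 23, 10, 73], [293, 220, 19, 12, 64], [277, 223, 9, 6, 33]]
side rib x 35.07320897283935 [30.8544459  39.08624608]
lip front 45.90375356382765
[[309, 0, 93, 76, 3134], [485, 1, 10, 7, 48], [432, 12, 55, 30, 980], [404, 27, 22, 9, 137], [488, 46, 10, 12, 50], [405, 51, 18, 14, 156], [433, 50, 10, 13, 93], [395, 68, 10, 12, 63], [435, 70, 15, 8, 53], [413, 74, 12, 6, 42], [324, 79, 25, 56, 684], [323, 89, 227, 205, 15373], [525, 116, 53, 25, 170], [512, 126, 22, 27, 235], [329, 139, 9, 6, 45], [509, 169, 78, 55, 1258], [322, 170, 6, 22, 61], [496, 173, 11, 11, 29], [284, 196, 30, 19, 278], [310, 199, 15, 12, 73], [309, 214, 16, 9, 61], [477, 243, 8, 14, 72], [503, 245, 21, 8, 77], [526, 244, 11, 9, 54]]
```

```bash
python3 -c "
from plant import manip; print(manip.job_done())"
```

```text
the job is handed in; nothing more can be done
None
```

The strap is folded flat, pushed home under the retaining lip, and stays down with the gripper clear. I handed the job in at about 11.6 s.

**How it went:** I folded the strap over with the closed fingertips behind its rib and pressed it flat with about 5 N. Then I pushed it along the tray's +x until it stopped moving while the push rose from 4 to 19 N. I took that as the hard stop, eased off and lifted straight up. The highest wrist force I read was about 23 N.

**Last checks:**
- **Held by the lip alone:** with the arm clear and the force near zero, the strap stayed down, lifted only 2–3 mm against the lip. Both camera views show its edge beneath the lip.
- **Fully home:** the rib measured at 35.1 mm from the tray's centre in both views, against 36 mm expected. The lip's front measured 46–46.6 mm against 48 mm nominal. Both are about 1–2 mm low, within calibration error, so the strap looks fully home, but the cameras can't settle it to better than about 2 mm.
- **Nothing else moved:** comparing before and after pictures, I saw no change at the bolt, coupling or clamp. The only differences inside the tray are where the strap now lies and its shadow, and I did not measure the bits separately. The wrench and jar were not checked individually; the arm never went near them.

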